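Tare the baker's scale under the container

ROBOT

A 6-joint arm with a two-finger parallel gripper is mounted at the origin on the work surface. World frame = base frame: x ahead of the robot, y to its left, z up, the work surface at z = 0. Lengths are in m, angles in degrees, forces in N, time in s.
With the tool pointing down it reaches from about 0.25 to 0.725 m from the base axis. Payload 9.7 kg.
Tool frame: the origin (TCP) lies between the finger pads; the fingertips stand 19 mm ahead of it and the grasp point (between the pads) is the TCP; x points along the fingers, y is the direction in which the jaws open and shut, and the axes are right-handed (so a half turn about x gives the same grasp; the last joint's range is limited). The gripper opens to 85 mm and grips with 20 to 120 N. Pads are 22 mm wide; open, the fingers measure 114 mm over their backs; the gripper's body (76 mm by 85 mm) begins 54 mm behind the grasp point. The pads swing forward as they close: fully open they stand 13 mm farther back than shut.
Start: joints at [0, 4.979, 10.078, 95.1, 0, 90], TCP at [0.55, -0, 0.25] pointing down, gripper open.
Joint ranges: [-179.16, 179.16], [-48.56, 103.87], [-65.8, 70.77], [-126.05, 130.52], [-82.76, 87.17], [-180, 180]. Speed limits (degrees/s): [127.2, 127.2, 147.25, 180, 180, 180].

INTERFACE

Orientations are given as a 3x3 rotation matrix whose columns are the frame's x, y, z axes.
In Python, from cell import sense, capture, camera_params, finish_job gives the robot as it stands.
- The arm moves only by the tool carry_out, never from a script. Its argument "steps" is a list of rows, each an object of numbers: "tx", "ty", "tz": the shift along the tool's x, y, z as a fraction of full scale; "ax", "ay", "az": the turn, a rotation vector about the tool's x, y, z as a fraction of full scale; "grip": the closure, from 0 (fully open) to 1 (shut). In form: [{"tx": .., "ty": .., "tz": .., "ax": .., "ay": .., "az": .., "grip": ..}, ...]. A call has 1 to 20 rows; each row shifts and turns the commanded pose from where the row before left it, along the tool's axes as they then stand; what a row does not reach is not made up. Full scale, the value 1, is 50 mm for a shift and 8 degrees for a turn. A row lasts 1/8 s, in which the tool goes at most 62.5 mm and 10.7 degrees, less where a joint would pass 70% of its speed; a pose out of reach is approached as far as the arm can. A call with a number of a shift or a turn outside -1 to 1 is refused whole. A call with a gripper value outside its range is refused whole. The fingers move at their own pace and stop on an object; "newtons" is the grip in N (left out, the last holds). Time passes only in rows, so rows that do not move let the fingers close. It gives the time, the measured TCP pose, the force and the opening at its end, in the units of the state.
- sense(): the state, without advancing time (a new reading comes with each control period).
- capture(name): name is "scene" or "side" or "wrist"; returns (picture, depth): 384x512x3 uint8, blue, green, red; 384x512 float32, m along the optical axis (not along the pixel's ray), 0 where there is no reading.
- camera_params(name): a dict with "K" (3x3 intrinsics, pixels), "extrinsics" (4x4, takes a point from world to camera coordinates); the wrist camera has in their place "T_tool_cam" (4x4, takes a point from camera to tool coordinates, whose origin is the TCP and whose axes are the tool frame's). Camera axes: x right, y up, looking along -z (the intrinsics and any distortion apply to the point x, -y, -z); pixel columns grow to the right and rows downward; lengths in m; the calibration is good to about 2 mm. The wrist camera is an equidistant fisheye: a pixel r from the principal point sees the ray r / f radians off the axis. A picture is of the moment at which its call begins: read the wrist's pose just before it. camera_params takes no time and is no camera call.
- finish_job(): hands the job in, once; it reports no verdict.
The state is a dict: "clock": time; "q": joint angles; "dq": joint speeds; "tau": joint torques, N m; "tool_pos": TCP position; "tcp_rot": TCP orientation; "ft_force": force on the tool from outside, world axes, zero at the start; "wrist_torque": the same for the moment, N m; "width": finger opening in m.
Only numpy, scipy, OpenCV 4.12 (cv2) and the standard library are available. Lean on these libraries where they do the work, as an engineer would, in place of code of your own. Each camera call takes 0.05 s, during which the arm holds its last target. There are 200 camera calls.

TASK

Two identical kitchen scales stand on the counter, and a white container with a twist cap stands on the pan of one of them. Tare that scale: slide its black spring-return tab along the slot all the way to the far end, then let go of it there and get out of its way so that it snaps back home by itself. Leave the container standing where it is and do not work the other scale's tab.

Things in the scene. Friction and masses are not known exactly. Their poses are not given: they have to be found in the camera images.
- tare (a joint): Travel (m) of the tare tab on the scale that carries the container: 0 home, 0.040 end stop. A spring always pulls it home, 3 N at home, 7 N at the end; let free there it is home in about 0.2 s. Pinched across its thickness (x) it is freed at once when the fingers open; fingers opening along the slot, or left in its way, only lead it back slowly, which is no snap.
- tare_top (a point): Centre of the top of that tab, moves with it, 75 mm above the counter. Black upright fin 12 mm thick (x), 24 long (y), 36 high, on the scale's front ledge, whose surface is 39 mm lower. z up; +y: the way it slides from home to end (robot's left, turned with the scale); +x: across the ledge to the pan. Ledge clear for 78 mm to the pan's rim, 30 mm the other way to its edge.
- container: Closed white plastic container with ribbed twist cap, 84 mm across, 104 high, 0.3 kg, loose on the pan of the scale to be tared. Origin at the centre of its underside, z up. The scale is a white slab 280 by 200 mm, fixed to the counter, its round steel pan 160 mm across with its top 43 mm above the counter; pan centre 160 mm in +x and 20 mm in +y from the tab at home.
- spare (a joint): Travel (m) of the same kind of tab on the other, empty scale, which stands beside the first, at its left or right; 0 at home. To be left alone.

How it is judged (in metres and radians):
On the way, in this order (a step that is already met when the one before it is completed fails the run):
1. the tare tab is slid to its end (at least 33 of 40 mm) (value of joint tare above 0.033 m), for 0.05 s.
2. let go, the tab springs back faster than 0.1 m/s (velocity of joint tare below -0.1 m/s).
At the end, for the whole second after the job is handed in: the tare tab is back home within 4 mm, the other scale's tab is home within 4 mm, and the container stands upright and still within 15 mm of where it stood (value of joint each of tare, spare below 0.004 m and distance of container from where it was at the start of the episode below 0.015 m and angle between container's own z axis and vertical below 0.1 rad and linear speed of container below 0.02 m/s); the robot touches nothing.
It fails at once if the other scale's tab is slid by more than 10 mm (value of joint spare above 0.01 m).
It fails at once if the container is shoved by more than 20 mm or tipped by more than 0.2 rad (distance of container from where it was at the start of the episode above 0.02 m or angle between container's own z axis and vertical above 0.2 rad).
It also fails if it takes over 29 s, if anything falls off the work surface, if the arm or the gripper's body presses on something with over 40 N, if the wrist force passes 120 N, or if a joint passes its speed limit or range.

## Working session

There is one attempt and no reset: what is moved stays moved. The work goes in short steps, Python scripts to look and compute and a tool call to move; the robot and the scene stay as the last step left them, time stands still between calls to the robot, and variables do not carry over. Pictures are saved under pics/ and viewed, about 8 in all and at most 12, crops included, and the job is handed in when it is done.

Besides the shell and the picture viewer there is one more tool, called after "Emit:" as name(argument=value, ...), one argument or row to a line, values as JSON. carry_out: Moves the arm, as the interface text tells. Shift numbers are shares of 50 mm and turn numbers shares of 8 degrees, none past 1 either way. Its arguments: {"type":"object","properties":{"steps":{"type":"array"},"newtons":{"type":"number"}},"required":["steps"]}

```bash
mkdir -p pics; cat > h.py <<'E'
import numpy as np,cv2
from cell import sense,capture,camera_params,finish_job
def world(name,depth):
    p=camera_params(name);K=np.array(p["K"]);E=np.linalg.inv(np.array(p["extrinsics"]))
    v,u=np.mgrid[:depth.shape[0],:depth.shape[1]]
    X=np.stack([(u-K[0,2])/K[0,0]*depth,-(v-K[1,2])/K[1,1]*depth,-depth],-1)
    return X@E[:3,:3].T+E[:3,3]
E
python3 - <<'E'
from h import *
s=sense();print(s)
for n in("scene","side"):
    im,d=capture(n);cv2.imwrite(f"pics/{n}0.png",im);np.savez(f"{n}0.npz",im=im,d=d,W=world(n,d))
    print(camera_params(n))
print(camera_params("wrist"))
E
```

```text
{'clock': 0.0, 'q': array([1.94030646e-03, 5.01312370e+00, 1.00329137e+01, 9.50985999e+01,
       7.06322475e-04, 8.99998358e+01]), 'dq': array([-0.01204999, -0.04454098, -0.06060943, -0.0810353 , -0.00605493,
        0.01012931]), 'tau': array([ 7.68234549e-04, -5.20392072e+01,  4.64802504e+01,  1.63646933e-02,
        2.23589603e-05, -6.77332673e-05]), 'tool_pos': array([5.49797037e-01, 2.18978873e-05, 2.49549832e-01]), 'tcp_rot': array([[-1.37549211e-03,  9.99999053e-01,  3.67137690e-05],
       [ 1.22810721e-05,  3.67306963e-05, -9.99999999e-01],
       [-9.99999054e-01, -1.37549166e-03, -1.23315833e-05]]), 'ft_force': array([-0.93953763,  0.11023495,  0.21510381]), 'wrist_torque': array([-0.00995382,  0.03060659,  0.00211107]), 'width': 0.0851951733787478}
{'K': array([[397.74710034,   0.        , 252.87286655],
       [  0.        , 397.74710034, 186.31234356],
       [  0.        ,   0.        ,   1.        ]]), 'extrinsics': array([[-0.09077903,  0.99585044, -0.00640817,  0.10064375],
       [-0.61060037, -0.05057505,  0.79032231,  0.27761168],
       [ 0.78671873,  0.0756575
[... 330 characters left out ...]
      [ 0.25632973, -0.68394702,  0.68301651, -0.24984772],
       [-0.245983  ,  0.63720324,  0.73038647, -0.61865272],
       [ 0.        ,  0.        ,  0.        ,  1.        ]])}
{'K': array([[297.31863964,   0.        , 252.04234236],
       [  0.        , 297.31863964, 192.92170893],
       [  0.        ,   0.        ,   1.        ]]), 'T_tool_cam': array([[ 1.90534856e-04,  2.94457922e-01, -9.55664426e-01,
        -1.23538146e-01],
       [ 9.99999739e-01, -7.21488569e-04, -2.29298259e-05,
        -1.09462208e-03],
       [-6.96252828e-04, -9.55664173e-01, -2.94457983e-01,
        -7.47475696e-02],
       [ 0.00000000e+00,  0.00000000e+00,  0.00000000e+00,
         1.00000000e+00]])}
```

View pics/scene0.png

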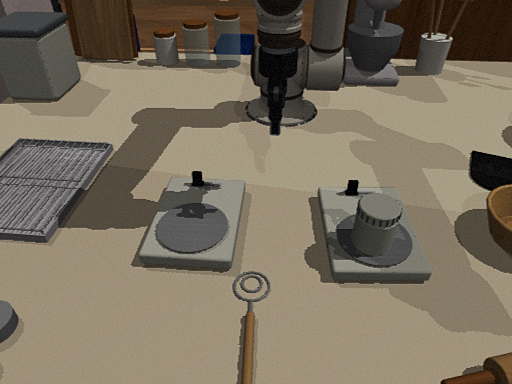

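View pics/side0.png

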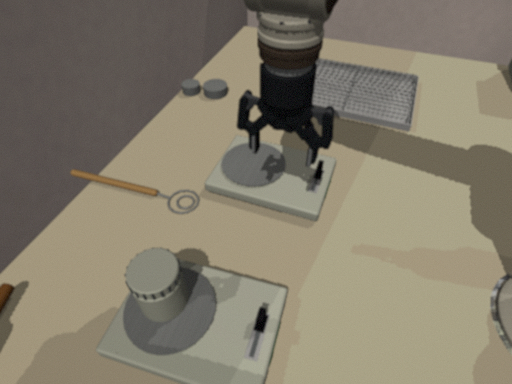

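The container's scale is at the robot's left. In the scene view its tab is at about (352,187); in the side view it is at (262,318), with the slot running down to (253,350). The spare tab is at scene (197,179).

```bash
python3 - <<'E'
from h import *
S=np.load("side0.npz");C=np.load("scene0.npz")
for nm,D,box in(("side",S,(235,295,285,365)),("scene",C,(335,175,370,197))):
    x0,y0,x1,y1=box
    W=D["W"][y0:y1,x0:x1].reshape(-1,3);g=D["im"][y0:y1,x0:x1].max(-1).ravel()
    m=(g<60)&(W[:,2]>.045)&(W[:,2]<.09)
    P=W[m];print(nm,m.sum(),"min",P.min(0),"max",P.max(0),"med",np.median(P,0))
    T=P[P[:,2]>.070];print(" top",len(T),T.mean(0),T.min(0),T.max(0))
    if nm=="side":
        print(" top rect",cv2.minAreaRect(T[:,:2].astype(np.float32)*1000))
# slab top from side depth
W=S["W"];m=(abs(W[...,2]-.036)<.008)&(W[...,1]>.1)&(W[...,0]<.9)&(S["d"]>0)
n,l,st,c=cv2.connectedComponentsWithStats(m.astype(np.uint8));i=1+st[1:,4].argmax()
P=W[l==i];print("slab",st[i],np.median(P[:,2]),cv2.minAreaRect(P[:,:2].astype(np.float32)*1000))
# container cap top
for nm,D in(("side",S),("scene",C)):
    W=D["W"];m=(abs(W[...,2]-.147)<.006)&(W[...,1]>.1)&(W[...,0]>.4)&(W[...,0]<.8)&(W[...,1]<.5)
    print(nm,"cap",m.sum(),cv2.minAreaRect(W[m][:,:2].astype(np.float32)*1000),np.median(W[m],0))
# dark slot pixels
x0,y0,x1,y1=235,325,275,365
g=S["im"][y0:y1,x0:x1].max(-1);print(g[::2,::2])
im=cv2.resize(S["im"][230:384,90:300],None,fx=3,fy=3,interpolation=cv2.INTER_CUBIC);cv2.imwrite("pics/c.png",im)
E
```

```text
side 150 min [0.50773478 0.1821817  0.04540524] max [0.51887092 0.20666051 0.07590375] med [0.51243704 0.19875513 0.0721438 ]
 top 92 [0.51331286 0.19499002 0.07321456] [0.50780936 0.1821817  0.07001343] [0.51887092 0.20641231 0.07590375]
 top rect ((513.5223999023438, 194.20632934570312), (10.039445877075195, 24.073930740356445), 3.867326021194458)
scene 125 min [0.5091923  0.17909022 0.04513931] max [0.52370754 0.20314688 0.07787976] med [0.52034311 0.19111938 0.063712  ]
 top 41 [0.51769464 0.19169769 0.07465819] [0.5091923  0.17992626 0.07024764] [0.52332181 0.20176728 0.07787976]
slab [   96   259   191   125 14392] 0.03514801722237437 ((621.69482421875, 222.1869659423828), (279.8321228027344, 199.4073486328125), 4.0009870529174805)
side cap 1993 ((687.6013793945312, 216.4564666748047), (84.85383605957031, 83.32251739501953), 6.372788906097412) [0.68544459 0.21948834 0.14548797]
scene cap 973 ((690.2845458984375, 213.56134033203125), (83.6495361328125, 81.27648162841797), 54.19990158081055) [0.69476445 0.21314363 0.14752961]
[[157 154 155 152 154 157 146 134 138 120  47  15   7 
[... 946 characters left out ...]
 169 163
  142 102]
 [159 161 154 156 158 150 149 148 104  86 111 151 157 169 170 168 168 160
  130 103]
 [157 156 157 155 158 151 154 139  90  83 125 152 159 166 168 170 168 158
  120 111]
 [156 161 155 158 158 152 152 121  85  91 138 154 162 166 167 169 167 149
  104 124]
 [157 156 158 158 155 151 150 114  85 105 149 153 163 168 169 172 164 142
   89 139]
 [159 158 157 158 156 152 153 140 128 131 151 157 168 166 170 170 163 129
   86 149]
 [155 155 155 156 164 166 163 156 155 149 152 155 166 166 168 168 158 115
  101 161]
 [157 154 157 161 170 170 169 169 169 165 160 163 169 166 167 164 147 101
  130 165]
 [156 157 157 165 169 171 169 169 166 169 168 167 170 167 168 163 140  96
  150 161]]
```

View pics/c.png

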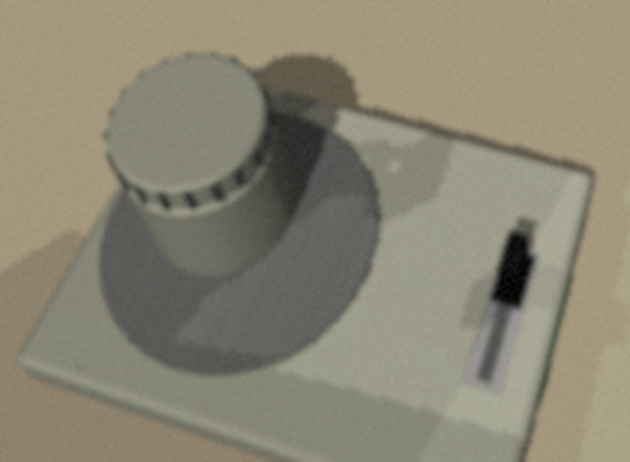

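Tab estimate is (0.5155, 0.193), with the top at z about 0.075 and the scale yawed +4°. The slab measures 280x200 as it should, and its front edge is about 32 mm from the tab. Next I move above it and check with the wrist camera.

Emit:
carry_out(
  steps=[
    {"ax": -0.5, "grip": 0},
    {"tz": -0.8, "ty": -0.08, "tx": 0.4, "grip": 0},
    {"tz": -0.8, "ty": -0.08, "tx": 0.4, "grip": 0},
    {"tz": -0.8, "ty": -0.08, "tx": 0.4, "grip": 0},
    {"tz": -0.8, "ty": -0.08, "tx": 0.4, "grip": 0},
    {"tz": -0.7, "ty": -0.1, "tx": 0.4, "grip": 0},
    {"grip": 0},
    {"grip": 0},
  ],
)

```text
invalid input at $.steps[0]: expected keys tx, ty, tz, ax, ay, az, grip
```

```bash
python3 - <<'E'
from h import *
s=sense();print(s["clock"],s["tool_pos"],s["tcp_rot"])
im,d=capture("wrist");cv2.imwrite("pics/w1.png",im);np.savez("w1.npz",im=im,d=d,p=s["tool_pos"],R=s["tcp_rot"])
E
```

```text
0.1 [5.49834818e-01 1.91730178e-05 2.49673141e-01] [[-1.13290763e-03  9.99999356e-01  6.45098901e-05]
 [-2.36774792e-06  6.45072491e-05 -9.99999998e-01]
 [-9.99999358e-01 -1.13290778e-03  2.29466564e-06]]
```

View pics/w1.png

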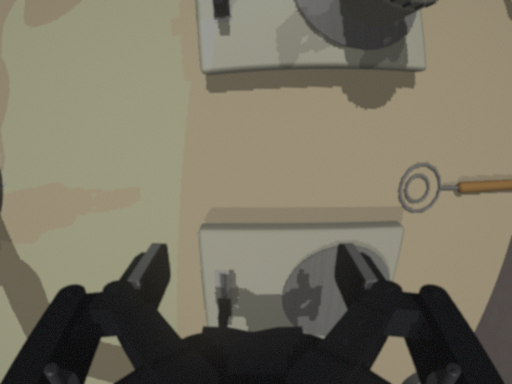

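The move was refused because every key is needed in each row. This wrist view is from the start pose: the target tab is at the top, near (222,8), and the spare tab is at (224,310). I'll send the move again with all keys.

Emit:
carry_out(
  steps=[
    {"tx": 0, "ty": 0, "tz": 0, "ax": -0.5, "ay": 0, "az": 0, "grip": 0},
    {"tx": 0.4, "ty": -0.08, "tz": -0.8, "ax": 0, "ay": 0, "az": 0, "grip": 0},
    {"tx": 0.4, "ty": -0.08, "tz": -0.8, "ax": 0, "ay": 0, "az": 0, "grip": 0},
    {"tx": 0.4, "ty": -0.08, "tz": -0.8, "ax": 0, "ay": 0, "az": 0, "grip": 0},
    {"tx": 0.4, "ty": -0.08, "tz": -0.8, "ax": 0, "ay": 0, "az": 0, "grip": 0},
    {"tx": 0.4, "ty": -0.1, "tz": -0.7, "ax": 0, "ay": 0, "az": 0, "grip": 0},
    {"tx": 0, "ty": 0, "tz": 0, "ax": 0, "ay": 0, "az": 0, "grip": 0},
    {"tx": 0, "ty": 0, "tz": 0, "ax": 0, "ay": 0, "az": 0, "grip": 0},
  ],
)

```text
clock: 1.15
tool_pos: [0.5155, 0.1928, 0.1505]
tcp_rot: [[0.0, 0.998, 0.07], [-0.0, 0.07, -0.998], [-1.0, 0.0, 0.0]]
ft_force: [0.1, 1.2, -0.0]
width: 0.0852
```

```bash
python3 - <<'E'
from h import *
s=sense();print(s["clock"],s["tool_pos"],s["tcp_rot"])
im,d=capture("wrist");cv2.imwrite("pics/w2.png",im);np.savez("w2.npz",im=im,d=d,p=s["tool_pos"],R=s["tcp_rot"])
E
```

```text
1.15 [0.51548544 0.19284684 0.15050459] [[ 2.60462247e-05  9.97538549e-01  7.01202039e-02]
 [-2.64639186e-04  7.01202083e-02 -9.97538514e-01]
 [-9.99999965e-01  7.42555855e-06  2.65814156e-04]]
```

View pics/w2.png

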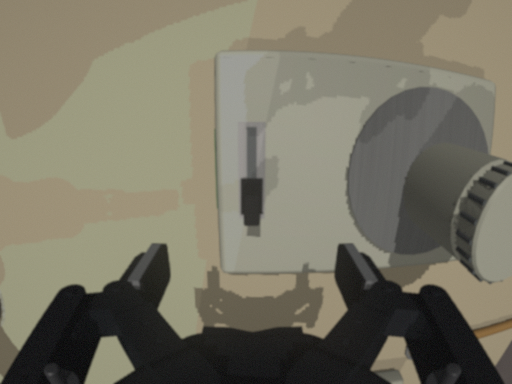

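The tab is at about (251,200), midway between the fingertips (168 and 338), and its slot runs straight up the picture. I'll cast the ray to check it numerically.

```bash
python3 - <<'E'
from h import *
D=np.load("w2.npz");p=camera_params("wrist");K=np.array(p["K"]);T=np.array(p["T_tool_cam"]);R=D["R"]
def ray(u,v):
    x,y=(u-K[0,2])/K[0,0],(v-K[1,2])/K[1,1];r=np.hypot(x,y)+1e-9
    c=np.stack([x/r*np.sin(r),-y/r*np.sin(r),-np.cos(r)],-1)
    return c@T[:3,:3].T@R.T
o=R@T[:3,3]+D["p"]
v,u=np.mgrid[165:240,230:275]
g=D["im"][165:240,230:275].max(-1);r=ray(u,v)
d=D["d"][165:240,230:275]
cam=r@R@T[:3,:3];P=o+r*(d/-cam[...,2])[...,None]
m=g<60
for a,b in((.070,.08),(.045,.069)):
    Q=P[m&(P[...,2]>a)&(P[...,2]<b)];print(len(Q),Q.mean(0),cv2.minAreaRect(Q[:,:2].astype(np.float32)*1000))
def at(u,v,z):
    r=ray(np.array(u*1.),np.array(v*1.));return o+r*(z-o[2])/r[2]
for uv in((241,178),(264,178),(242,225),(262,225)):print(uv,at(*uv,.075))
for uv in((247,124),(257,124)):print("slot end",at(*uv,.036))
E
```

```text
486 [0.51383076 0.1947806  0.07465047] ((513.9100952148438, 193.75222778320312), (10.814048767089844, 23.403076171875), 4.239649772644043)
136 [0.51313309 0.20481845 0.05763573] ((513.129638671875, 204.3485565185547), (11.847210884094238, 2.2385010719299316), 5.212460517883301)
(241, 178) [0.50505952 0.21643286 0.075     ]
(264, 178) [0.5209066  0.21755966 0.075     ]
(242, 225) [0.50787075 0.18132536 0.075     ]
(262, 225) [0.52239063 0.18235775 0.075     ]
slot end [0.50621221 0.25114954 0.036     ]
slot end [0.51414519 0.25171268 0.036     ]
```

The wrist view gives (0.514, 0.194), top at 0.0747, yaw 4°, which agrees. I'll descend and pinch.

Emit:
carry_out(
  steps=[
    {"tx": 0.6, "ty": -0.03, "tz": -0.02, "ax": 0, "ay": 0, "az": 0, "grip": 0},
    {"tx": 0.6, "ty": 0, "tz": 0, "ax": 0, "ay": 0, "az": 0, "grip": 0},
    {"tx": 0.3, "ty": 0, "tz": 0, "ax": 0, "ay": 0, "az": 0, "grip": 0},
    {"tx": 0.2, "ty": 0, "tz": 0, "ax": 0, "ay": 0, "az": 0, "grip": 0},
    {"tx": 0, "ty": 0, "tz": 0, "ax": 0, "ay": 0, "az": 0, "grip": 1},
    {"tx": 0, "ty": 0, "tz": 0, "ax": 0, "ay": 0, "az": 0, "grip": 1},
    {"tx": 0, "ty": 0, "tz": 0, "ax": 0, "ay": 0, "az": 0, "grip": 1},
    {"tx": 0, "ty": 0, "tz": 0, "ax": 0, "ay": 0, "az": 0, "grip": 1},
    {"tx": 0, "ty": 0, "tz": 0, "ax": 0, "ay": 0, "az": 0, "grip": 1},
    {"tx": 0, "ty": 0, "tz": 0, "ax": 0, "ay": 0, "az": 0, "grip": 1},
  ],
  newtons=40,
)

```text
clock: 2.45
tool_pos: [0.5145, 0.1941, 0.0659]
tcp_rot: [[0.002, 0.998, 0.07], [0.0, 0.07, -0.998], [-1.0, 0.002, -0.0]]
ft_force: [4.3, -0.6, 3.1]
width: 0.0112
```

The fingers stopped at 11–12 mm, so the tab is held. Slide next.

Emit:
carry_out(
  steps=[
    {"tx": 0, "ty": 0, "tz": -0.15, "ax": 0, "ay": 0, "az": 0, "grip": 1},
    {"tx": 0, "ty": 0, "tz": -0.15, "ax": 0, "ay": 0, "az": 0, "grip": 1},
    {"tx": 0, "ty": 0, "tz": -0.15, "ax": 0, "ay": 0, "az": 0, "grip": 1},
    {"tx": 0, "ty": 0, "tz": -0.15, "ax": 0, "ay": 0, "az": 0, "grip": 1},
    {"tx": 0, "ty": 0, "tz": -0.1, "ax": 0, "ay": 0, "az": 0, "grip": 1},
    {"tx": 0, "ty": 0, "tz": -0.1, "ax": 0, "ay": 0, "az": 0, "grip": 1},
    {"tx": 0, "ty": 0, "tz": 0, "ax": 0, "ay": 0, "az": 0, "grip": 1},
    {"tx": 0, "ty": 0, "tz": 0, "ax": 0, "ay": 0, "az": 0, "grip": 1},
    {"tx": 0, "ty": 0, "tz": 0, "ax": 0, "ay": 0, "az": 0, "grip": 1},
  ],
)

```text
clock: 3.58
tool_pos: [0.5118, 0.233, 0.0659]
tcp_rot: [[0.002, 0.998, 0.069], [-0.002, 0.069, -0.998], [-1.0, 0.002, 0.002]]
ft_force: [4.5, -6.2, 5.5]
width: 0.0113
```

```bash
python3 - <<'E'
from h import *
s=sense();print(s["clock"],s["tool_pos"],s["ft_force"],s["width"])
im,d=capture("side")
W=world("side",d);m=(im.max(-1)<60)&(W[...,2]>.045)&(W[...,2]<.08)
m[:, :200]=0;m[:280]=0
print(m.sum(),W[m].mean(0) if m.any() else 0)
cv2.imwrite("pics/s2.png",cv2.resize(im[200:384,130:340],None,fx=3,fy=3))
E
```

```text
3.575 [0.51178491 0.23304208 0.0659268 ] [ 4.53030796 -6.1555572   5.50728221] 0.011305958709706807
116 [0.50983268 0.24179076 0.06596319]
```

View pics/s2.png

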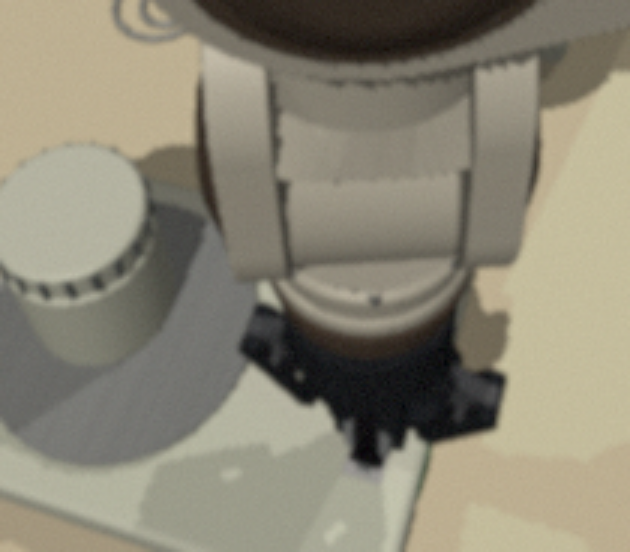

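The tool travelled 39 mm and reads 6.2 N against the slide, about the end-of-slot spring force. The picture shows the tab still between the fingers at about (370,450), at the slot's far end. I'll release across its thickness, hold still, then rise.

Emit:
carry_out(
  steps=[
    {"tx": 0, "ty": 0, "tz": 0, "ax": 0, "ay": 0, "az": 0, "grip": 0},
    {"tx": 0, "ty": 0, "tz": 0, "ax": 0, "ay": 0, "az": 0, "grip": 0},
    {"tx": 0, "ty": 0, "tz": 0, "ax": 0, "ay": 0, "az": 0, "grip": 0},
    {"tx": 0, "ty": 0, "tz": 0, "ax": 0, "ay": 0, "az": 0, "grip": 0},
    {"tx": 0, "ty": 0, "tz": 0, "ax": 0, "ay": 0, "az": 0, "grip": 0},
    {"tx": -0.5, "ty": 0, "tz": 0, "ax": 0, "ay": 0, "az": 0, "grip": 0},
    {"tx": -0.8, "ty": 0, "tz": 0, "ax": 0, "ay": 0, "az": 0, "grip": 0},
    {"tx": -0.8, "ty": 0, "tz": 0, "ax": 0, "ay": 0, "az": 0, "grip": 0},
    {"tx": -0.8, "ty": 0, "tz": 0, "ax": 0, "ay": 0, "az": 0, "grip": 0},
    {"tx": 0, "ty": 0, "tz": 0, "ax": 0, "ay": 0, "az": 0, "grip": 0},
    {"tx": 0, "ty": 0, "tz": 0, "ax": 0, "ay": 0, "az": 0, "grip": 0},
  ],
)

```text
clock: 5.0
tool_pos: [0.511, 0.2338, 0.2096]
tcp_rot: [[-0.001, 0.998, 0.07], [-0.0, 0.07, -0.998], [-1.0, -0.001, 0.0]]
ft_force: [-1.0, 0.6, -0.1]
width: 0.0854
```

```bash
python3 - <<'E'
from h import *
s=sense();print(s["clock"],s["tool_pos"],s["ft_force"],s["width"])
im,d=capture("scene");W=world("scene",d);W0=np.load("scene0.npz")
for n,(I,V) in dict(before=(W0["im"],W0["W"]),after=(im,W)).items():
    for t,(a,b,x,y) in dict(tare=(335,365,178,200),spare=(185,210,168,190)).items():
        w=V[x:y,a:b];m=(I[x:y,a:b].max(-1)<60)&(w[...,2]>.045)&(w[...,2]<.09);print(n,t,m.sum(),w[m].mean(0))
    m=(abs(V[...,2]-.147)<.006)&(V[...,1]>.1)&(V[...,0]>.62)&(V[...,0]<.8)&(V[...,1]<.3);print(n,"cap",m.sum(),V[m].mean(0))
cv2.imwrite("pics/f.png",im)
E
```

```text
5.0 [0.51098542 0.23382119 0.20962705] [-0.95948931  0.56217238 -0.13260161] 0.08535954005653207
before tare 125 [0.51961893 0.19129304 0.06282338]
before spare 114 [ 0.51444139 -0.19649891  0.06396558]
before cap 973 [0.69388462 0.21297421 0.14718873]
after tare 122 [0.51972881 0.19132133 0.06358533]
after spare 124 [ 0.51457936 -0.19730969  0.06320853]
after cap 977 [0.69404818 0.21306606 0.14723773]
```

View pics/f.png

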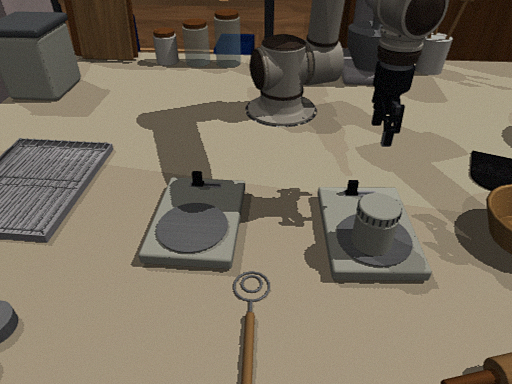

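The tare tab is back home at (352,187), the spare tab is unchanged at (197,179), the container hasn't moved, and the gripper is clear above. I'll hand it in.

```bash
python3 -c "from cell import finish_job;print(finish_job())"
```

```text
the job is handed in; nothing more can be done
None
```

I tared the scale under the container and handed the job in at about 5 s on the robot's clock. I pinched its tab across its thickness, slid it about 39 mm to the far end, opened the fingers there and rose clear.

**Slide:** the reading at the end was about 6 N against the slide, close to the spring's 7 N.

**Final checks:**
- The tare tab is back within 1 mm of where it started.
- The spare tab reads about 1 mm from its first position, within measuring noise.
- The container is within 1 mm of its start.
- The gripper is open and clear of everything, with no contact force.

**Not measured:** I did not measure the snap-back speed; the tab was simply home when I next looked, about 1.4 s after the release began.

**Failed or disagreed:** one early move call was refused for missing keys, and nothing moved. The scene and side cameras disagreed by about 4 mm on the tab's position. I used the wrist camera's close view, which agreed with the side camera.

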